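Lock a quarter-turn T-stud into the fork of a hold-down strap

ROBOT

A 6-joint arm with a two-finger parallel gripper is mounted at the origin on a cart in front of the work surface, level with it; the furniture and walls round the work are solid. World frame = base frame: x ahead of the robot, y to its left, z up, the work surface at z = 0. Lengths are in m, angles in rad, forces in N, time in s.
With the tool pointing down it reaches from about 0.3 to 0.85 m from the base axis. Payload 5.4 kg.
Tool frame: the origin (TCP) lies midway between the tips of the shut fingers; the grasp point (between the pads) lies 19 mm behind it; z points along the fingers, y is the line along which they close (so a half turn about z gives the same grasp; the last joint's range is limited). The gripper opens to 85 mm and grips with 20 to 120 N. Pads are 22 mm wide; open, the fingers measure 114 mm over their backs; the gripper's body (76 mm by 85 mm) begins 54 mm behind the grasp point. The pads swing forward as they close: fully open they stand 13 mm farther back than shut.
Start: joints at [-1.473, 0.158, 1.597, -0, 1.386, -0.21], TCP at [0.174, -0.548, 0.231] pointing down, gripper open.
Joint ranges: [-2.91, 2.91], [-0.94, 2.29], [0.18, 2.7], [-1.29, 4.43], [0.17, 2.64], [-3, 3]. Speed limits (rad/s): [2.57, 2.57, 3.14, 3.14, 3.14, 3.14].

INTERFACE

Orientations are given as [roll, pitch, yaw] about the fixed x, y, z axes, in that order (R = Rz(yaw) Ry(pitch) Rx(roll)).
In Python, from cell import * gives the robot as it stands.
- The arm moves only by the shell command python3 -m inch 'ROWS' [OPENING] [FORCE]. ROWS is JSON, one flat list of numbers, 6 for each row, row after row: the shift along the tool's x, y, z in mm, then the turn, a rotation vector about the tool's x, y, z in rad. A call has 1 to 12 rows; each row shifts and turns the commanded pose from where the row before left it, along the tool's axes as they then stand; what a row does not reach is not made up. A row lasts 1/10 s, in which the tool goes at most 50 mm and 8.59 degrees, less where a joint would pass 70% of its speed; a pose out of reach is approached as far as the arm can. A call with a gripper value outside its range is refused whole. OPENING is the finger opening in mm, from 0 to 85.4, set as the call begins (- or left out, the last holds). The fingers move at their own pace and stop on an object; FORCE is the grip in N (left out, the last holds). Time passes only in rows, so rows that do not move let the fingers close. It gives the time, the measured TCP pose, the force, the opening and the grip force at its end, in the units of the state.
- get_obs(): the state, without advancing time (a new reading comes with each control period).
- snapshot(name): name is "scene" or "side" or "wrist"; returns the picture (480x640x3 uint8, red, green, blue); there is no depth.
- get_calibration(name): a dict with "mtx" (3x3 intrinsics, pixels), "k1" (the pictures are not rectified: a ray, as slopes to the right and down, at radius r is drawn at 1 + k1 r^2 times it, then the intrinsics apply), "rvec" (rotation vector, rad) and "tvec" (3), from world to camera coordinates, as OpenCV has them; the wrist camera has in their place "T_tool_cam" (4x4, takes a point from camera to tool coordinates, whose origin is the TCP and whose axes are the flange's). Camera axes: x right, y down, z forward; pixel columns grow to the right and rows downward; lengths in m; the calibration is good to about 2 mm. A picture is of the moment at which its call begins: read the wrist's pose just before it. get_calibration takes no time and is no camera call.
- close_job(): hands the job in; it is judged then, once.
The state is a dict: "clock": time; "joints": joint angles; "qvel": joint speeds; "joint_efforts": joint torques, N m; "tcp_pos": TCP position; "orientation": TCP orientation; "wrist_force": force on the tool from outside, world axes, zero at the start; "moment": the same for the moment, N m; "gripper_width": finger opening in m; "gripper_force": force on a finger pad.
Only numpy, scipy, OpenCV 4.12 (cv2) and the standard library are available. Lean on these libraries where they do the work, as an engineer would, in place of code of your own. Each camera call takes 0.05 s, during which the arm holds its last target. There are 200 camera calls.

TASK

Take the T-stud with the red wing from its sloping wooden rest, tip it upright and stand it, head down, in the open stretch of the T-slot in front of the fork, wing lengthwise along the slot, and let go of it. Then take it again by the wing, slide it along the slot fully home into the fork of the strap without turning it, and only then give it a quarter turn, so that the wing stands square across the slot with the head locked under the slot's lips. Leave it standing there, and do not disturb the pliers, nippers and ring clamp lying about.

Things in the scene. Friction and masses are not known exactly. Their poses are not given: they have to be found in the camera images.
- stud_wing (a point): Centre of the loose T-stud's red wing, 90 mm above the head's underside. Axes: z along the shank from head to wing; x along the wing's long side; y through its thickness. Wing 50 mm (x, rounded ends) x 14 mm (y) x 28 mm (z), best gripped across the 14 mm. At the start the stud lies in the rest, wing end 20 degrees up, x in the upright plane through the shank, so y is level.
- stud: The same T-stud (about 0.16 kg, 104 mm over all), same axes; origin at the centre of the T-head's flat underside. Steel head 34 mm (x, parallel to the wing) x 13 mm (y) x 10 mm (z), then a round shank of 12 mm diameter and 66 mm length, then the wing. It is the same when turned half a turn about z.
- rest: Fixed wooden rest; origin on the worktop under its middle, x level from the stud's head towards its wing. Base 100x60x8 mm. In its frame: head underside centre (-40,0,32) mm, wing centre (45,0,63) mm. Head in a 16 mm gap against a back stop; shank in an open-topped saddle 46 to 54 mm from the head's underside, 30 mm wide outside. The wing is free on all sides; the stud comes out straight up.
- fixture: Fixed T-slot plate, 212 (x) x 100 (y) x 30 mm high, origin at the centre of its underside. Slot along x at y = 0, x -100 to +100 mm, ends closed: mouth 17 mm wide with 3 mm chamfers, lips z 22 to 30 mm, undercut 40 mm, floor at z = 6 mm. The head enters only lengthwise and turns freely below the lips, with 6 mm of play: pressed on the floor it drags, leans; carried 2 to 3 mm up it slides easily.
- slot_drop (a point): Middle of the open stretch of the slot at the level of the plate's top, at (-40, 0, 30) mm in the fixture's frame; axes as the fixture.
- fork_seat (a point): Where the head's underside centre comes when the stud is fully home: (55,0,6) mm in the fixture's frame, same axes. Dark steel strap: z 44 to 52, x 30 to 92, y +-40 mm in that frame; its fork, an 18 mm gap open to -x from x = 30 mm, takes the shank, which meets the fork's bottom 1 mm beyond this point. The wing's centre is then 90 mm above it.
- pliers: Bystander: round-nose pliers with black handles lying flat, 53 x 144 x 10 mm, origin under its centre.
- end_nippers: Bystander: red-handled end nippers lying flat, 65 x 155 x 16 mm, origin under its centre.
- ring_clamp: Bystander: wooden ring clamp lying flat, 22 x 120 x 22 mm, origin under its centre.

How it is judged:
On the way, in this order (a step that is already met when the one before it is completed fails the run):
1. the stud stands in the open stretch of the slot, its shank short of the fork, head between floor and lips, wing lengthwise, let go (z of stud in the frame of fixture below 0.0095 m and x of stud in the frame of fixture between -0.1 and 0.024 m and y of stud in the frame of fixture between -0.006 and 0.006 m and angle between stud's own z axis and vertical below 0.3 rad and angle between the x axis of stud and the x axis of fixture, either way round below 0.3 rad and contact force between the fingers and stud below 0.1 N), for 0.2 s.
2. the stud has been slid home into the fork, wing still lengthwise (within 25 degrees) (horizontal distance between stud and fork_seat below 0.008 m and z of stud in the frame of fixture below 0.0135 m and angle between the x axis of stud and the x axis of fixture, either way round below 0.44 rad), for 0.1 s.
At the end, for the whole second after the job is handed in: The stud stands in the slot at the bottom of the fork (head centre within 8 mm of fork_seat, head resting on the slot floor within 3.5 mm), upright within 11 degrees, its wing square across the slot within 12 degrees, at rest and let go (horizontal distance between stud and fork_seat below 0.008 m and z of stud in the frame of fixture between 0.003 and 0.0095 m and angle between the x axis of stud and the y axis of fixture, either way round below 0.22 rad and angle between stud's own z axis and vertical below 0.2 rad and linear speed of stud below 0.02 m/s and contact force between the fingers and stud below 0.1 N); the robot touches nothing.
It fails at once if a bystander (pliers, nippers or ring clamp) is moved by more than 25 mm (distance of any of pliers, end_nippers, ring_clamp from where it was at the start of the episode above 0.025 m).
It also fails if it takes over 54 s, if anything falls off the work surface, if the arm or the gripper's body presses on something with over 40 N, if the wrist force passes 120 N, or if a joint passes its speed limit or range.

## Working session

There is one attempt and no reset: what is moved stays moved. The work goes in short steps, Python scripts to look and compute and a shell command to move; the robot and the scene stay as the last step left them, time stands still between calls to the robot, and variables do not carry over. Pictures are saved under pics/ and viewed, at most 13 in all, crops included, and the job is handed in when it is done.

```bash
ls; mkdir -p pics; python3 - <<'E'
from cell import *
import cv2
print(get_obs()['clock'])
for n in ("scene","side"):
    im=snapshot(n); cv2.imwrite(f"pics/{n}0.png",im[:,:,::-1])
    print(n,get_calibration(n))
print(get_calibration("wrist"))
E
```

```text
pics
0.0
scene {'mtx': array([[572.42391726,   0.        , 310.45538396],
       [  0.        , 572.42391726, 232.82786096],
       [  0.        ,   0.        ,   1.        ]]), 'k1': -0.09036952019772458, 'rvec': array([ 1.992652  , -0.63370705,  0.35869868]), 'tvec': array([-0.59638318,  0.10632258,  1.26165484])}
side {'mtx': array([[532.35845586,   0.        , 313.67910029],
       [  0.        , 532.35845586, 238.29684596],
       [  0.        ,   0.        ,   1.        ]]), 'k1': 0.023831568541080147, 'rvec': array([1.98570766, 0.01695533, 0.01586725]), 'tvec': array([-0.55746192, -0.05477747,  1.23064887])}
{'mtx': array([[386.14403184,   0.        , 318.12371589],
       [  0.        , 386.14403184, 239.58102489],
       [  0.        ,   0.        ,   1.        ]]), 'k1': -0.04147336902771351, 'T_tool_cam': array([[-1.37473019e-04, -9.47133854e-01, -3.20838657e-01,
         8.24758808e-02],
       [ 9.99999252e-01, -5.20175328e-04,  1.10710708e-03,
         5.24441432e-04],
       [-1.21547095e-03, -3.20838264e-01,  9.47133217e-01,
        -1.41769114e-01],
       [ 0.00000000e+00,  0.00000000e+00,  0.00000000e+00,
         1.00000000e+00]])}
```

View pics/scene0.png

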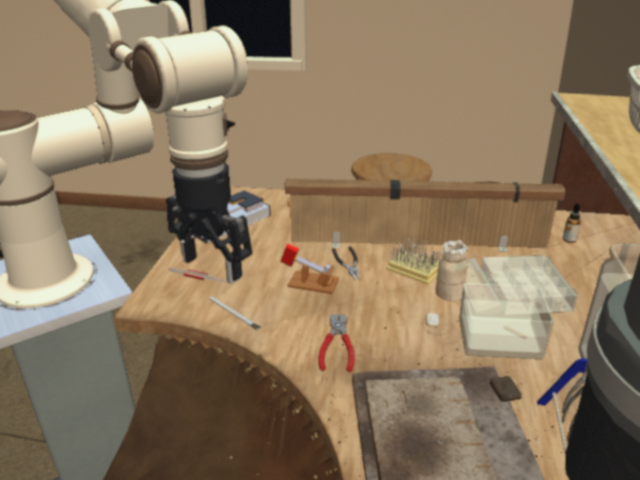

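View pics/side0.png

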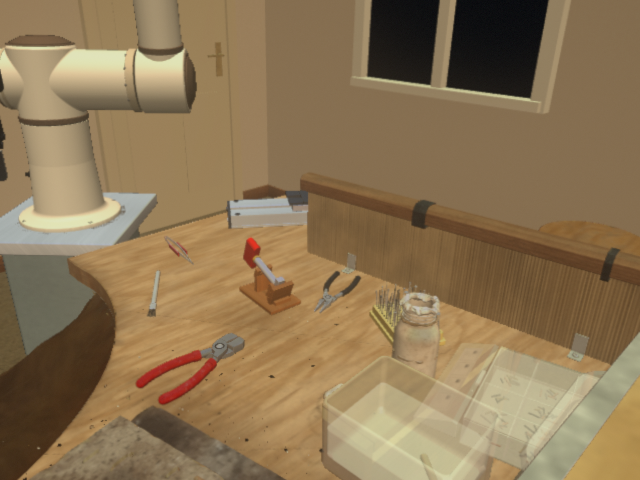

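Scene shows the rest with the stud at about (313,280), the nippers at (337,345) and the pliers at (345,262), with the plate partly hidden behind the gripper at about (250,207). Side shows the plate at (268,210), the strap at its right end (297,198), and the stud at (250,250) to (280,283). Next I'll enlarge both.

```bash
cat > h.py <<'E'
from cell import *
import cv2, numpy as np
from scipy.spatial.transform import Rotation as R
def cam(n,obs=None):
    c=get_calibration(n)
    if n=="wrist":
        T=np.eye(4);T[:3,:3]=R.from_euler('xyz',obs['orientation']).as_matrix();T[:3,3]=obs['tcp_pos']
        W=np.linalg.inv(T@c['T_tool_cam']); Rm,t=W[:3,:3],W[:3,3]
    else: Rm,t=R.from_rotvec(c['rvec']).as_matrix(),c['tvec']
    return c['mtx'],np.array([c['k1'],0,0,0.]),Rm,t
def ray(C,uv):
    K,d,Rm,t=C
    p=cv2.undistortPoints(np.array([[uv]],float),K,d)[0,0]
    v=Rm.T@np.r_[p,1]; return -Rm.T@t, v/np.linalg.norm(v)
def onz(C,uv,z):
    o,v=ray(C,uv); return o+v*(z-o[2])/v[2]
def tri(*cu):
    A=np.zeros((3,3));b=np.zeros(3)
    for C,uv in cu:
        o,v=ray(C,uv);P=np.eye(3)-np.outer(v,v);A+=P;b+=P@o
    return np.linalg.solve(A,b)
def proj(C,P):
    K,d,Rm,t=C
    return cv2.projectPoints(np.atleast_2d(np.array(P,float)),cv2.Rodrigues(Rm)[0],t,K,d)[0][:,0]
def crop(im,x,y,w,h,s):
    return cv2.resize(im[y:y+h,x:x+w],None,fx=s,fy=s,interpolation=cv2.INTER_CUBIC)
E
python3 - <<'E'
import cv2,numpy as np
from h import crop
a=cv2.imread('pics/scene0.png');b=cv2.imread('pics/side0.png')
# scene x220-380,y180-300 ; side x220-380,y180-320
o=np.vstack([crop(a,220,190,160,60+50,5)[:, :800][:0] if 0 else cv2.resize(a[185:305,220:380],None,fx=2.5,fy=2.5,interpolation=2)]) 
o2=cv2.resize(b[180:320,220:380],None,fx=2.5,fy=2.5,interpolation=2)
c=np.zeros((600,800,3),np.uint8)
c[:300,:400]=o; c[:350,400:]=o2
c[350:,:]=cv2.resize(b[180:230,215:375],None,fx=5,fy=5,interpolation=2)
cv2.imwrite('pics/crop1.png',c)
E
```

```text
(no output)
```

View pics/crop1.png

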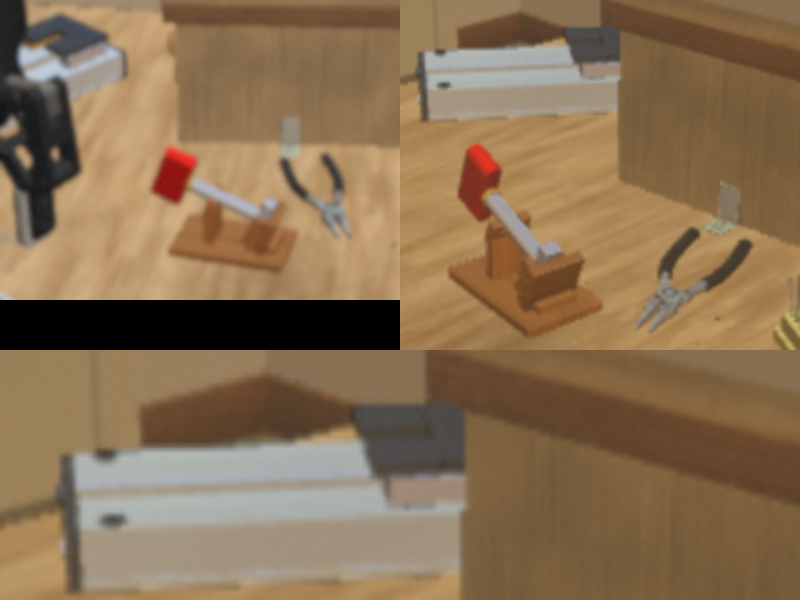

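```bash
python3 - <<'E'
from h import *
np.set_printoptions(precision=4,suppress=True)
s,d=cam('scene'),cam('side')
W=tri((s,(289.6,255)),(d,(251.6,253.2)));H=tri((s,(327.2,269)),(d,(280.4,280.8)))
print('wing',W,'head',H,np.degrees(np.arctan2(*(W-H)[1::-1])))
for uv in [(288,285.8),(332.8,292.6),(338.8,277.8)]: print('restS',onz(s,uv,0.004))
for uv in [(240,288),(272,313.6),(300.8,300)]: print('restD',onz(d,uv,0.004))
print('fix side front-left bottom',onz(d,(229.4,228),0),'front right occl',onz(d,(306,224),0))
print('top front-left',onz(d,(230.6,215.4),.03),'top back-left',onz(d,(228,201),.03),'slot',onz(d,(230,208),.03))
print('strap near-left corners',onz(d,(293,204),.052),onz(d,(285.6,191),.052))
for uv in [(270,210),(268.5,205)]: print('scene right corner',onz(s,uv,.03))
print('scene bottom right corner', onz(s,(269.6,215),0),'strap',onz(s,(262,202),.052),onz(s,(244,192),.052))
E
```

```text
wing [ 0.4512 -0.319   0.0623] head [ 0.504  -0.3829  0.0421] 129.58395380380904
restS [ 0.43   -0.3421  0.004 ]
restS [ 0.4924 -0.4188  0.004 ]
restS [ 0.537  -0.3811  0.004 ]
restD [ 0.4316 -0.3376  0.004 ]
restD [ 0.4931 -0.4186  0.004 ]
restD [ 0.5378 -0.3745  0.004 ]
fix side front-left bottom [ 0.3718 -0.0617  0.    ] front right occl [ 0.5403 -0.0297  0.    ]
top front-left [ 0.3758 -0.062   0.03  ] top back-left [0.3563 0.0296 0.03  ] slot [ 0.3678 -0.0164  0.03  ]
strap near-left corners [ 0.5112 -0.042   0.052 ] [0.4903 0.0457 0.052 ]
scene right corner [ 0.5629 -0.0517  0.03  ]
scene right corner [ 0.5752 -0.0238  0.03  ]
scene bottom right corner [ 0.5768 -0.0242  0.    ] strap [ 0.5482 -0.0381  0.052 ] [0.5409 0.0447 0.052 ]
```

```bash
cat >> h.py <<'E'
def rowfor(p,Rt,N,obs=None,cur=None):
    """constant row repeated N times, taking current pose to (p,Rt)"""
    if cur is None:
        o=obs or get_obs(); cur=(np.array(o['tcp_pos']),R.from_euler('xyz',o['orientation']).as_matrix())
    p0,R0=cur
    w=R.from_matrix(R0.T@Rt).as_rotvec()/N; r=R.from_rotvec(w).as_matrix()
    S=sum(np.linalg.matrix_power(r,k) for k in range(N))
    t=np.linalg.solve(S,R0.T@(np.array(p)-p0))
    print('N',N,'mm',np.round(t*1e3,2),np.round(np.linalg.norm(t)*1e3,1),'rad',np.round(w,4),'deg/row',round(np.degrees(np.linalg.norm(w)),2))
    return np.array(p),Rt
def tool(zdir,xhint):
    z=np.array(zdir,float);z/=np.linalg.norm(z);x=np.array(xhint,float);x-=z*(x@z);x/=np.linalg.norm(x)
    return np.c_[x,np.cross(z,x),z]
E
python3 - <<'E'
from h import *
np.set_printoptions(precision=4,suppress=True)
o=get_obs();print(o['tcp_pos'],R.from_euler('xyz',o['orientation']).as_matrix())
s,d=cam('scene'),cam('side')
print('fence base end',tri((s,(292,241)),(d,(308,253))),'top',tri((s,(287,181)),(d,(303,178))))
yr=np.radians(128.5);dv=np.array([np.cos(yr),np.sin(yr),0])
for t in (50,):
    t=np.radians(t);z=-dv*np.sin(t)+np.array([0,0,-np.cos(t)])
    Rt=tool(z,[0,0,1]) ; W=np.array([.4545,-.322,.063])
    print(Rt)
    for back in (.08,):
        p=W+z*(.019-back); print(p)
        up=o['tcp_pos']*1.0; 
        rowfor(p,Rt,10); rowfor(p,Rt,12)
E
```

```text
[ 0.1741 -0.5474  0.2304] [[ 0.953   0.303  -0.0002]
 [ 0.303  -0.953   0.0018]
 [ 0.0004 -0.0017 -1.    ]]
fence base end [ 0.5473 -0.1785 -0.0008] top [ 0.5365 -0.1817  0.1598]
[[ 0.4001 -0.7826  0.4769]
 [-0.5031 -0.6225 -0.5995]
 [ 0.766   0.     -0.6428]]
[ 0.4254 -0.2854  0.1022]
N 10 mm [ 14.74 -35.26  16.99] 41.8 rad [-0.0526  0.0762  0.1125] deg/row 8.35
N 12 mm [ 11.92 -29.57  14.11] 34.9 rad [-0.0439  0.0635  0.0937] deg/row 6.96
```

```bash
python3 -m inch '[11.9,-29.6,14.1,-0.0439,0.0635,0.0937, 11.9,-29.6,14.1,-0.0439,0.0635,0.0937, 11.9,-29.6,14.1,-0.0439,0.0635,0.0937, 11.9,-29.6,14.1,-0.0439,0.0635,0.0937, 11.9,-29.6,14.1,-0.0439,0.0635,0.0937, 11.9,-29.6,14.1,-0.0439,0.0635,0.0937, 11.9,-29.6,14.1,-0.0439,0.0635,0.0937, 11.9,-29.6,14.1,-0.0439,0.0635,0.0937, 11.9,-29.6,14.1,-0.0439,0.0635,0.0937, 11.9,-29.6,14.1,-0.0439,0.0635,0.0937, 11.9,-29.6,14.1,-0.0439,0.0635,0.0937, 11.9,-29.6,14.1,-0.0439,0.0635,0.0937]' 50 60
cat > look.py <<'E'
import sys
from h import *
import json
n=sys.argv[1]; o=get_obs(); im=snapshot('wrist')[:,:,::-1]
cv2.imwrite(f'pics/{n}.png',im)
json.dump({k:np.array(o[k]).tolist() for k in ('tcp_pos','orientation','joints')},open(f'pics/{n}.json','w'))
E
python3 look.py w1; cat pics/w1.json
```

```text
clock: 1.3
tcp_pos: [0.3779, -0.292, 0.1029]
orientation: [3.063, -0.761, -0.744]
wrist_force: [-0.1, -0.3, -0.5]
gripper_width: 0.0498
gripper_force: 0.0
{"tcp_pos": [0.377886059746142, -0.29197183511836317, 0.1028956629561697], "orientation": [3.0628950742974848, -0.7606008335062306, -0.7439447224440421], "joints": [-0.9572863658128719, -0.4323423780101507, 2.5841169534167285, 0.29507252082516783, 0.23838430237313388, 1.1292561703243145]}
```

View pics/w1.png

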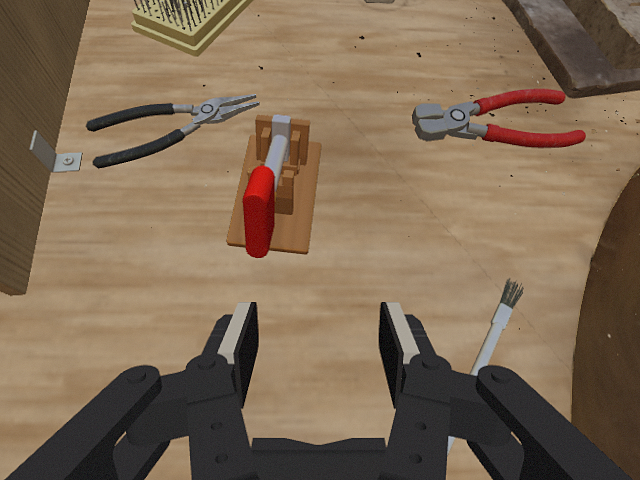

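```bash
python3 - <<'E'
from h import *
import json
np.set_printoptions(precision=4,suppress=True)
o=json.load(open('pics/w1.json'));w=cam('wrist',o)
im=cv2.imread('pics/w1.png').astype(int);m=((im[:,:,2]>120)&(im[:,:,1]<60));m[:,400:]=0
v,u=np.nonzero(m);print('red bbox',u.min(),u.max(),v.min(),v.max(),u.mean(),v.mean())
def model(c,yaw):
    d=np.array([np.cos(yaw),np.sin(yaw),0]);n=np.array([-d[1],d[0],0]);up=np.array([0,0,1])
    f=lambda a,b,h:c+d*a+n*b+up*h
    W=f(.045,0,.063);zs=d*np.cos(.349)+up*np.sin(.349);xs=up*np.cos(.349)-d*np.sin(.349)
    Q=[W+xs*a+n*b+zs*e for a in(-.025,.025) for b in(-.007,.007) for e in (-.014,.014)]
    return W,[f(.05,.03,.008),f(.05,-.03,.008),f(-.05,.03,.008),f(-.05,-.03,.008)],Q
c=np.array([.484,-.359,0])
for pts in [(228,243),(310,246),(322,142)]: print('base pt',onz(w,pts,.008))
for yaw in (127,129,131):
    W,B,Q=model(c,np.radians(yaw)); q=proj(w,Q)
    print(yaw,W,proj(w,[W])[0],'base',proj(w,B).round(0).tolist(),'bbox',q.min(0),q.max(0))
E
```

```text
red bbox 243 274 165 253 257.0739268680445 197.0476947535771
base pt [ 0.473  -0.3055  0.008 ]
base pt [ 0.4303 -0.3458  0.008 ]
base pt [ 0.4897 -0.4198  0.008 ]
127 [ 0.4569 -0.3231  0.063 ] [254.4298 203.2604] base [[302.0, 254.0], [219.0, 242.0], [319.0, 144.0], [247.0, 134.0]] bbox [234.4051 152.5761] [271.0498 250.8133]
129 [ 0.4557 -0.324   0.063 ] [257.0652 203.5839] base [[304.0, 253.0], [221.0, 244.0], [317.0, 142.0], [245.0, 135.0]] bbox [237.6067 153.0881] [272.5299 250.9167]
131 [ 0.4545 -0.325   0.063 ] [259.7157 203.8277] base [[307.0, 252.0], [223.0, 246.0], [315.0, 141.0], [243.0, 135.0]] bbox [240.85   153.5624] [274.5319 250.897 ]
```

```bash
python3 - <<'E'
from h import *
yr=np.radians(129.5);dv=np.array([np.cos(yr),np.sin(yr),0])
t=np.radians(40);z=-dv*np.sin(t)+np.array([0,0,-np.cos(t)])
Rt=tool(z,[0,0,1]);W=np.array([.4545,-.326,.063])
rowfor(W+z*(.019-.06),Rt,5)
E
```

```text
N 5 mm [ 6.31 -7.16  7.9 ] 12.4 rad [-0.0023 -0.0132  0.0195] deg/row 1.36
```

```bash
python3 -m inch '[6.3,-7.2,7.9,-0.0023,-0.0132,0.0195, 6.3,-7.2,7.9,-0.0023,-0.0132,0.0195, 6.3,-7.2,7.9,-0.0023,-0.0132,0.0195, 6.3,-7.2,7.9,-0.0023,-0.0132,0.0195, 6.3,-7.2,7.9,-0.0023,-0.0132,0.0195, 0,0,0,0,0,0, 0,0,0,0,0,0]'
python3 look.py w2; cat pics/w2.json; python3 - <<'E'
from h import *
yr=np.radians(129.5);dv=np.array([np.cos(yr),np.sin(yr),0])
t=np.radians(40);z=-dv*np.sin(t)+np.array([0,0,-np.cos(t)])
Rt=tool(z,[0,0,1]);W=np.array([.4545,-.326,.063])
rowfor(W+z*(.019),Rt,4)
import json
w=cam('wrist',json.load(open('pics/w2.json')));print(proj(w,[W,W+z*.019,[.4842,-.3622,.008]]))
E
```

```text
clock: 2.05
tcp_pos: [0.4367, -0.3083, 0.096]
orientation: [3.138, -0.701, -0.878]
wrist_force: [0.7, -0.4, 0.7]
gripper_width: 0.0501
gripper_force: 0.0
{"tcp_pos": [0.4366504805553319, -0.30825352024820285, 0.0959721924228102], "orientation": [3.137789766580398, -0.7009414855861464, -0.8779310688214972], "joints": [-0.8150416567999949, -0.15394199429717326, 2.3686814710067425, -0.19460485345580048, 0.23128568914857303, 1.8084406195010676]}N 4 mm [-0.46 -0.66 15.11] 15.1 rad [ 0.0004 -0.0007  0.0005] deg/row 0.06
[[312.27097798 281.13762282]
 [312.70533058 267.06445999]
 [313.76999881 236.94532628]]
```

View pics/w2.png

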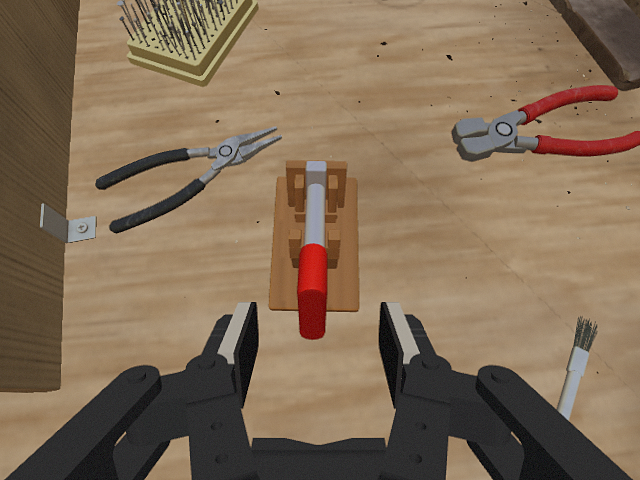

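The wing runs from about (313,245) to (313,338), centred between the fingers and aligned with the rest. Its position matches the prediction, so I advance and grip.

```bash
python3 -m inch '[-0.4,-0.6,15,0,0,0, -0.4,-0.6,15,0,0,0, -0.4,-0.6,15,0,0,0, -0.4,-0.6,15,0,0,0, 0,0,0,0,0,0, 0,0,0,0,0,0]'; python3 -m inch '[0,0,0,0,0,0, 0,0,0,0,0,0, 0,0,0,0,0,0, 0,0,0,0,0,0, 0,0,0,0,0,0, 0,0,0,0,0,0]' 5 80; python3 -c "
from h import *
print(get_obs()['joints'])"
```

```text
clock: 2.7
tcp_pos: [0.4644, -0.3328, 0.063]
orientation: [3.13, -0.68, -0.879]
wrist_force: [-0.3, -0.2, -0.5]
gripper_width: 0.0501
gripper_force: 0.0
clock: 3.3
tcp_pos: [0.4644, -0.3331, 0.0634]
orientation: [3.13, -0.68, -0.88]
wrist_force: [-8.7, 2.7, 7.4]
gripper_width: 0.0131
gripper_force: 77.7
[-0.79931144  0.0449609   2.2578504  -0.37409164  0.17302784  2.00288355]
```

```bash
python3 -m inch '[5,0,-6.2,0,0,0, 9.4,0,-11.7,0,0,0, 9.4,0,-11.7,0,0,0, 9.4,0,-11.7,0,0,0, 9.4,0,-11.7,0,0,0, 9.4,0,-11.7,0,0,0, 9.4,0,-11.7,0,0,0, 9.4,0,-11.7,0,0,0, 9.4,0,-11.7,0,0,0, 9.4,0,-11.7,0,0,0, 0,0,0,0,0,0]'; python3 look.py w3;cat pics/w3.json
```

```text
clock: 4.4
tcp_pos: [0.4666, -0.3324, 0.2088]
orientation: [3.131, -0.685, -0.879]
wrist_force: [1.8, -0.2, -1.6]
gripper_width: 0.0125
gripper_force: 78.1
{"tcp_pos": [0.46659692293676425, -0.3323856035406551, 0.20876192414457648], "orientation": [3.130568109057954, -0.6849103521288619, -0.8792530059204307], "joints": [-0.794908363138874, -0.25689654859934813, 2.1840045257505887, -0.12628957750049322, 0.5355425874571821, 1.7449819145798602]}
```

View pics/w3.png

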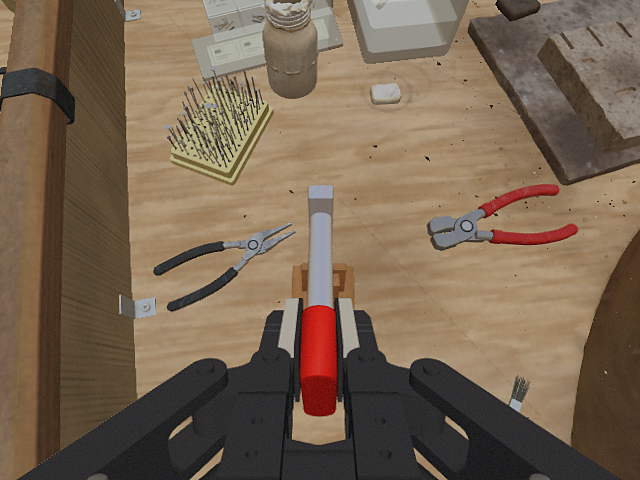

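```bash
cat >> h.py <<'E'
def pose(p,Rm):
    T=np.eye(4);T[:3,:3]=Rm;T[:3,3]=p;return T
def otool(o): return pose(o['tcp_pos'],R.from_euler('xyz',o['orientation']).as_matrix())
yr=np.radians(129.5);dv=np.array([np.cos(yr),np.sin(yr),0]);up=np.array([0,0,1.])
zs=dv*np.cos(np.radians(20))+up*np.sin(np.radians(20));xs=up*np.cos(np.radians(20))-dv*np.sin(np.radians(20))
Ts0=pose(np.array([.4545,-.326,.063])-zs*.09,np.c_[xs,np.cross(zs,xs),zs])
Ttool0=otool(dict(tcp_pos=[.4644,-.3331,.0634],orientation=[3.13,-.68,-.88]))
TS=np.linalg.inv(Ttool0)@Ts0   # stud in tool
E
python3 - <<'E'
from h import *
import json
np.set_printoptions(precision=4,suppress=True)
o=json.load(open('pics/w3.json'));w=cam('wrist',o)
S=otool(o)@TS
P=lambda a,b,c:(S@[a,b,c,1])[:3]
print('head und corners (+x)',proj(w,[P(.017,.0065,0),P(.017,-.0065,0),P(-.017,0,0),P(0,0,0)]).round(0).tolist())
print('wing end',proj(w,[P(.025,0,.104),P(-.025,0,.104),P(.025,0,.076),P(0,0,.09)]).round(0).tolist(), 'S',S[:3,3])
fy=np.radians(11.5);c=np.array([.471,.005,0]);fx=np.array([np.cos(fy),np.sin(fy),0])
Sg=pose(c+fx*-.04+up*.14,R.from_euler('z',fy).as_matrix())
G=Sg@np.linalg.inv(TS);print('tool goal',G,np.degrees(np.arccos(-G[2,2])))
rowfor(G[:3,3],G[:3,:3],12,obs=o)
N=12;p0=otool(o)
rel=np.linalg.inv(p0)@G
from scipy.linalg import logm,expm
L=logm(rel).real
for k in range(0,13,3):
    T=p0@expm(L*k/12);print(k,T[:3,3],(T@TS)[:3,3])
E
```

```text
head und corners (+x) [[310.0, 172.0], [334.0, 172.0], [321.0, 217.0], [322.0, 195.0]]
wing end [[327.0, 355.0], [324.0, 402.0], [325.0, 285.0], [325.0, 347.0]] S [ 0.5107 -0.3906  0.1779]
tool goal [[ 0.8394  0.2057 -0.5031  0.4355]
 [ 0.1719 -0.9786 -0.1133  0.001 ]
 [-0.5156  0.0086 -0.8568  0.2191]
 [ 0.      0.      0.      1.    ]] 31.04364658910497
N 12 mm [-13.64 -25.25  -6.02] 29.3 rad [ 0.0069 -0.0906 -0.0962] deg/row 7.58
0 [ 0.4666 -0.3324  0.2088] [ 0.5107 -0.3906  0.1779]
3 [ 0.4902 -0.2488  0.1967] [ 0.534  -0.2922  0.1469]
6 [ 0.4906 -0.1613  0.1902] [ 0.5252 -0.1892  0.1246]
9 [ 0.4705 -0.0761  0.196 ] [ 0.4884 -0.0901  0.1201]
12 [0.4355 0.001  0.2191] [ 0.4318 -0.003   0.14  ]
```

```bash
python3 - <<'E'
from h import *
im=cv2.imread('pics/w3.png')
for u in (320,):
    for v in list(range(180,206,2))+list(range(296,312,2))+list(range(340,420,4)): print(v,im[v,u-2:u+3].mean(0).round().astype(int).tolist(),end=' ')
r=(im[:,:,2]>110)&(im[:,:,1]<70);r[:, :290]=0;r[:,350:]=0
for v in (310,330,360,375,390,405): x=np.nonzero(r[v])[0];print(v,x.min(),x.max())
E
```

```text
180 [113, 144, 168] 182 [117, 147, 170] 184 [101, 138, 168] 186 [178, 159, 155] 188 [177, 160, 157] 190 [177, 161, 157] 192 [176, 160, 156] 194 [176, 160, 156] 196 [179, 162, 159] 198 [138, 132, 136] 200 [99, 106, 116] 202 [102, 109, 119] 204 [102, 108, 119] 296 [175, 159, 155] 298 [175, 158, 155] 300 [175, 158, 155] 302 [175, 159, 155] 304 [191, 171, 151] 306 [13, 25, 200] 308 [26, 35, 205] 310 [24, 34, 205] 340 [36, 46, 205] 344 [35, 46, 205] 348 [38, 47, 205] 352 [36, 45, 203] 356 [38, 50, 204] 360 [38, 49, 204] 364 [39, 48, 204] 368 [40, 49, 204] 372 [32, 43, 203] 376 [15, 21, 138] 380 [16, 18, 125] 384 [15, 19, 122] 388 [15, 19, 122] 392 [10, 13, 120] 396 [15, 20, 121] 400 [12, 16, 120] 404 [9, 13, 118] 408 [8, 11, 118] 412 [8, 12, 118] 416 [74, 98, 141] 310 304 333
330 302 335
360 301 336
375 300 336
390 301 334
405 305 332
```

```bash
python3 - <<'E'
from h import *
import json
from scipy.optimize import least_squares
o=json.load(open('pics/w3.json'));w=cam('wrist',o);T=otool(o)
M=np.array([[.017,0,0],[.017,0,.01],[.025,0,.076],[.025,0,.104],[-.025,0,.104]]);v=np.array([185,198,305,374,414.])
def S(q):
    D=TS.copy();D[:3,:3]=R.from_euler('y',q[2]).as_matrix()@TS[:3,:3];D[:3,3]=TS[:3,3]+[q[0],0,q[1]];return D
def f(q): 
    A=T@S(q);return proj(w,M@A[:3,:3].T+A[:3,3])[:,1]-v
r=least_squares(f,[0,0,0],x_scale=[.01,.01,.1]);print(r.x,r.fun)
D=S(r.x)
# force stud axes exactly in tool xz-plane (gripped flat)
print(np.round(D,4).tolist(),'wing in tool',D[:3,:3]@[0,0,.09]+D[:3,3],'beta',np.degrees(np.arctan2(D[0,2],-D[2,2])))
np.save('TS.npy',D)
E
```

```text
[-0.00694428  0.00069964  0.02412595] [ 0.06395623  0.44408445 -1.09868993  0.857785   -0.2870336 ]
[[0.8441, 0.0008, -0.5361, 0.0301], [0.0065, -0.9999, 0.0086, 0.0024], [-0.5361, -0.0107, -0.8441, 0.0707], [0.0, 0.0, 0.0, 1.0]] wing in tool [-0.0182023   0.00318859 -0.00521813] beta -32.42242024189163
```

```bash
cat >> h.py <<'E'
import os
if os.path.exists('TS.npy'):
    b=np.radians(32.4);TS=pose([.0301,0,.0707],np.array([[np.cos(b),0,-np.sin(b)],[0,-1,0],[-np.sin(b),0,-np.cos(b)]]))
fy=np.radians(11.5);fc=np.array([.471,.005,0])
def F(p): return fc+R.from_euler('z',fy).apply(p)
def studgoal(p,yaw=0): return pose(F(p),R.from_euler('z',fy+yaw).as_matrix())@np.linalg.inv(TS)
E
python3 - <<'E'
from h import *
G=studgoal([-.04,0,.14]);print(G[:3,3]);rowfor(G[:3,3],G[:3,:3],12)
E
```

```text
[ 0.44402138 -0.00048886  0.21582237]
N 12 mm [-12.97 -25.41  -5.59] 29.1 rad [ 0.0063 -0.0926 -0.0959] deg/row 7.65
```

```bash
python3 - <<'E'
from h import *
from scipy.linalg import logm,expm
o=get_obs()
A=pose([.40,-.27,.18],R.from_euler('z',-np.radians(45)).as_matrix())@np.linalg.inv(TS)
B=studgoal([-.04,0,.14])
c=rowfor(A[:3,3],A[:3,:3],9);rowfor(B[:3,3],B[:3,:3],9,cur=c)
for P,Q in ((otool(o),A),(A,B)):
    L=logm(np.linalg.inv(P)@Q).real
    for k in range(0,10,3): T=P@expm(L*k/9);print(k,T[:3,3].round(3),(T@TS)[:3,3].round(3))
E
```

```text
N 9 mm [-8.4   0.95 -6.9 ] 10.9 rad [ 0.0017 -0.1385 -0.0119] deg/row 7.96
N 9 mm [ -3.63 -31.66   7.57] 32.8 rad [-0.0587  0.     -0.0925] deg/row 6.28
0 [ 0.466 -0.332  0.207] [ 0.509 -0.385  0.171]
3 [ 0.443 -0.309  0.212] [ 0.474 -0.346  0.151]
6 [ 0.423 -0.29   0.229] [ 0.435 -0.305  0.155]
9 [ 0.409 -0.279  0.256] [ 0.4  -0.27  0.18]
0 [ 0.409 -0.279  0.256] [ 0.4  -0.27  0.18]
3 [ 0.451 -0.192  0.242] [ 0.44  -0.186  0.167]
6 [ 0.464 -0.095  0.229] [ 0.451 -0.094  0.153]
9 [ 0.444 -0.     0.216] [ 0.432 -0.003  0.14 ]
```

```bash
python3 -m inch '[-8.4,1,-6.9,0.0017,-0.1385,-0.0119, -8.4,1,-6.9,0.0017,-0.1385,-0.0119, -8.4,1,-6.9,0.0017,-0.1385,-0.0119, -8.4,1,-6.9,0.0017,-0.1385,-0.0119, -8.4,1,-6.9,0.0017,-0.1385,-0.0119, -8.4,1,-6.9,0.0017,-0.1385,-0.0119, -8.4,1,-6.9,0.0017,-0.1385,-0.0119, -8.4,1,-6.9,0.0017,-0.1385,-0.0119, -8.4,1,-6.9,0.0017,-0.1385,-0.0119, 0,0,0,0,0,0, 0,0,0,0,0,0]'; python3 - <<'E'
from h import *
B=studgoal([-.04,0,.14]);rowfor(B[:3,3],B[:3,:3],10);print(get_obs()['joints'])
E
```

```text
clock: 5.55
tcp_pos: [0.4084, -0.2791, 0.2533]
orientation: [3.141, 0.567, -0.786]
wrist_force: [-0.4, 0.1, -0.6]
gripper_width: 0.0129
gripper_force: 78.0
N 10 mm [ -3.25 -28.58   6.5 ] 29.5 rad [-0.0529  0.0002 -0.0833] deg/row 5.65
[-0.82927677  0.38464679  1.37566418 -0.02550778  1.94782909  1.52488831]
```

```bash
python3 -m inch '[-3.2,-28.6,6.5,-0.0529,0,-0.0833, -3.2,-28.6,6.5,-0.0529,0,-0.0833, -3.2,-28.6,6.5,-0.0529,0,-0.0833, -3.2,-28.6,6.5,-0.0529,0,-0.0833, -3.2,-28.6,6.5,-0.0529,0,-0.0833, -3.2,-28.6,6.5,-0.0529,0,-0.0833, -3.2,-28.6,6.5,-0.0529,0,-0.0833, -3.2,-28.6,6.5,-0.0529,0,-0.0833, -3.2,-28.6,6.5,-0.0529,0,-0.0833, -3.2,-28.6,6.5,-0.0529,0,-0.0833, 0,0,0,0,0,0, 0,0,0,0,0,0]';  python3 look.py w4;cat pics/w4.json; python3 -c "
from h import *
import cv2
ims=[cv2.imread('pics/w4.png')]
for n in ('scene','side'):
    cv2.imwrite(f'pics/{n}1.png',snapshot(n)[:,:,::-1])
a=cv2.imread('pics/scene1.png');b=cv2.imread('pics/side1.png')
c=np.zeros((600,800,3),np.uint8)
c[:360,:480]=cv2.resize(ims[0],(480,360))
c[360:600,:480]=cv2.resize(a[165:245,170:330],(480,240),interpolation=2)
c[:480,480:800]=cv2.resize(b[120:240,225:305],(320,480),interpolation=2)
cv2.imwrite('pics/crop2.png',c)"
```

```text
clock: 6.75
tcp_pos: [0.4439, 0.0004, 0.2181]
orientation: [3.141, 0.564, 0.203]
wrist_force: [0.3, -0.8, -1.7]
gripper_width: 0.0127
gripper_force: 78.3
{"tcp_pos": [0.44387937995554994, 0.0003533176492484971, 0.21809091912267767], "orientation": [3.1413358480992972, 0.5640155612498559, 0.20291995166622745], "joints": [-0.1444539838283336, 0.2840736038433039, 1.572407798775468, -0.1890346237138728, 1.8173159953746987, 1.2271960570367273]}
```

View pics/crop2.png

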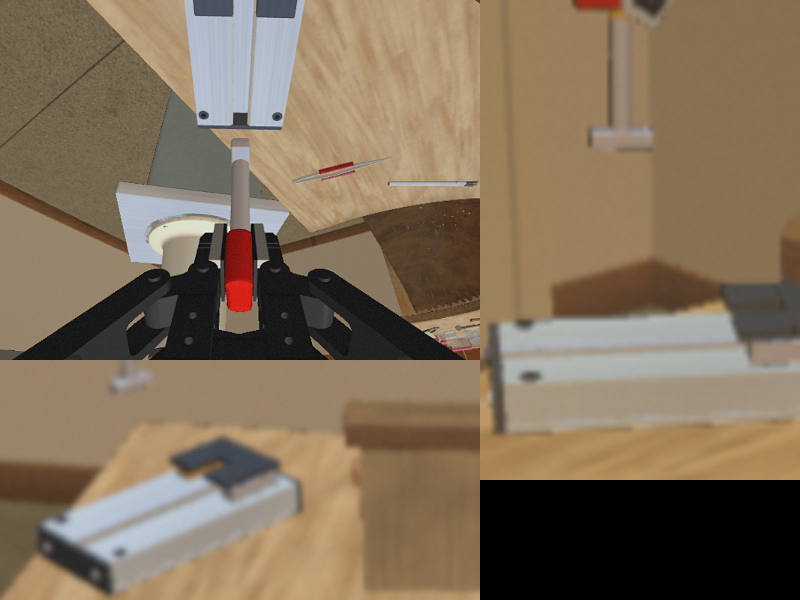

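```bash
python3 - <<'E'
from h import *
import json
np.set_printoptions(precision=4,suppress=True)
w=cam('wrist',json.load(open('pics/w4.json')));s=cam('scene');d=cam('side')
for nm,C,uv,z in [('w near L',w,(262.7,167.5),.03),('w near R',w,(376,170),.03),('w slot near',w,(320,155),.03),('w slot far',w,(322,27),.03),
 ('s TL',s,(182.7,220),.03),('s near top',s,(207.7,231),.03),('s near bot',s,(206.7,241.7),0),('s right bot',s,(269.3,215),0),('s right top',s,(269.3,205.7),.03),
 ('s strap L',s,(227.3,197.7),.052),('s strap back',s,(244,191),.052),('s strap R',s,(263.3,199),.052),('s strap near',s,(246,208.3),.052),
 ('d botL',d,(229,228),0),('d topNL',d,(230.5,215.3),.03),('d topFL',d,(228.5,201.3),.03)]:
    p=onz(C,uv,z); q=R.from_euler('z',-fy).apply(p-fc)*1e3; print(nm,p,'fix mm',q.round(1))
# stud as seen: head centre bottom in side & scene
S=otool(json.load(open('pics/w4.json')))@TS
print('stud head',S[:3,3],'z',S[:3,2],'side px',proj(d,[S[:3,3]]),'scene',proj(s,[S[:3,3]]))
E
```

```text
w near L [0.3574 0.0316 0.03  ] fix mm [-106.1   48.7   30. ]
w near R [ 0.3747 -0.0673  0.03  ] fix mm [-108.8  -51.7   30. ]
w slot near [ 0.381  -0.0151  0.03  ] fix mm [-92.2  -1.8  30. ]
w slot far [0.4839 0.0051 0.03  ] fix mm [12.7 -2.5 30. ]
s TL [0.3542 0.0315 0.03  ] fix mm [-109.2   49.3   30. ]
s near top [ 0.38   -0.0599  0.03  ] fix mm [-102.1  -45.4   30. ]
s near bot [ 0.3756 -0.0567  0.    ] fix mm [-105.8  -41.4    0. ]
s right bot [ 0.5761 -0.0237  0.    ] fix mm [ 97.3 -49.1   0. ]
s right top [ 0.5747 -0.0287  0.03  ] fix mm [ 94.9 -53.7  30. ]
s strap L [0.4876 0.0394 0.052 ] fix mm [23.1 30.4 52. ]
s strap back [0.544  0.0504 0.052 ] fix mm [80.6 30.  52. ]
s strap R [ 0.5602 -0.0244  0.052 ] fix mm [ 81.5 -46.6  52. ]
s strap near [ 0.4965 -0.0458  0.052 ] fix mm [ 14.8 -54.8  52. ]
d botL [ 0.371  -0.0618  0.    ] fix mm [-111.3  -45.5    0. ]
d topNL [ 0.3755 -0.0614  0.03  ] fix mm [-106.8  -46.    30. ]
d topFL [0.3578 0.0276 0.03  ] fix mm [-106.5   44.8   30. ]
stud head [ 0.4318 -0.0022  0.1423] z [-0.0015 -0.0001  1.    ] side px [[257.7707 158.4658]] scene [[212.0314 176.0575]]
```

```bash
python3 - <<'E'
from h import *
im=cv2.imread('pics/w4.png')
g=im.mean(2).round().astype(int)
for v in (25,60,100,140,): print(v,[(u,g[v,u]) for u in range(300,346,1)])
for v in (188,195,230,270): print(v,[(u,g[v,u]) for u in range(300,340,1)])
E
```

```text
25 [(300, np.int64(182)), (301, np.int64(185)), (302, np.int64(187)), (303, np.int64(186)), (304, np.int64(186)), (305, np.int64(187)), (306, np.int64(189)), (307, np.int64(187)), (308, np.int64(183)), (309, np.int64(179)), (310, np.int64(178)), (311, np.int64(181)), (312, np.int64(185)), (313, np.int64(185)), (314, np.int64(187)), (315, np.int64(186)), (316, np.int64(188)), (317, np.int64(188)), (318, np.int64(186)), (319, np.int64(190)), (320, np.int64(190)), (321, np.int64(188)), (322, np.int64(189)), (323, np.int64(186)), (324, np.int64(184)), (325, np.int64(185)), (326, np.int64(187)), (327, np.int64(187)), (328, np.int64(184)), (329, np.int64(184)), (330, np.int64(187)), (331, np.int64(186)), (332, np.int64(191)), (333, np.int64(189)), (334, np.int64(189)), (335, np.int64(191)), (336, np.int64(196)), (337, np.int64(156)), (338, np.int64(145)), (339, np.int64(154)), (340, np.int64(151)), (341, np.int64(153)), (342, np.int64(169)), (343, np.int64(189)), (344, np.int64(192)), (345, np.int64(189))]
60 [(300, np.int64(183)), (301, np.int64(183)), (302, np.int64(187)), (303, np.int64
[... 5798 characters left out ...]
308, np.int64(96)), (309, np.int64(99)), (310, np.int64(107)), (311, np.int64(108)), (312, np.int64(112)), (313, np.int64(114)), (314, np.int64(118)), (315, np.int64(120)), (316, np.int64(120)), (317, np.int64(119)), (318, np.int64(122)), (319, np.int64(120)), (320, np.int64(122)), (321, np.int64(127)), (322, np.int64(126)), (323, np.int64(128)), (324, np.int64(135)), (325, np.int64(135)), (326, np.int64(138)), (327, np.int64(136)), (328, np.int64(139)), (329, np.int64(139)), (330, np.int64(135)), (331, np.int64(127)), (332, np.int64(132)), (333, np.int64(144)), (334, np.int64(144)), (335, np.int64(140)), (336, np.int64(141)), (337, np.int64(143)), (338, np.int64(142)), (339, np.int64(141))]
```

```bash
python3 - <<'E'
from h import *
import json
np.set_printoptions(precision=4,suppress=True)
o=json.load(open('pics/w4.json'));w=cam('wrist',o);S=otool(o)@TS
f=lambda p:(R.from_euler('z',-fy).apply(p-fc)*1e3).round(2)
for uv in ((325,25),(323.9,60),(322.6,100),(321.25,140),(307.5,25),(342.5,25),(307.5,140),(335,140)): print(uv,f(onz(w,uv,.03)))
for uv,z in (((320.6,190),.142),((320.3,230),.17)): print('stud',f(onz(w,uv,z)),'nominal',f(S[:3,3]))
d=cam('side')
a=onz(d,(228.8,208.3),.03);print('side slot end',f(a))
E
```

```text
(325, 25) [13.92 -4.39 30.  ]
(323.9, 60) [-9.38 -3.98 30.  ]
(322.6, 100) [-40.17  -3.42  30.  ]
(321.25, 140) [-76.69  -2.71  30.  ]
(307.5, 25) [13.91  6.96 30.  ]
(342.5, 25) [ 13.96 -15.73  30.  ]
(307.5, 140) [-76.7    8.63  30.  ]
(335, 140) [-76.67 -14.04  30.  ]
stud [-26.32  -1.2  142.  ] nominal [-39.86   0.81 142.25]
stud [-26.65  -0.91 170.  ] nominal [-39.86   0.81 142.25]
side slot end [-108.17   -1.94   30.  ]
```

```bash
cat >> h.py <<'E'
fc=fc+R.from_euler('z',fy).apply([-.0015,-.0041,0]);fy=np.radians(10.4)
TS[1,3]=.0017
def fl(p): return (R.from_euler('z',-fy).apply(p-fc)*1e3).round(2)
E
python3 - <<'E'
from h import *
G=studgoal([-.04,0,.045]);rowfor(G[:3,3],G[:3,:3],7)
E
```

```text
N 7 mm [ 7.22  0.15 11.87] 13.9 rad [ 0.0014 -0.0001  0.0022] deg/row 0.15
```

```bash
python3 -m inch '[7.2,0.15,11.9,0.0014,0,0.0022, 7.2,0.15,11.9,0.0014,0,0.0022, 7.2,0.15,11.9,0.0014,0,0.0022, 7.2,0.15,11.9,0.0014,0,0.0022, 7.2,0.15,11.9,0.0014,0,0.0022, 7.2,0.15,11.9,0.0014,0,0.0022, 7.2,0.15,11.9,0.0014,0,0.0022, 0,0,0,0,0,0, 0,0,0,0,0,0]'; python3 look.py w5; python3 - <<'E'
from h import *
im=cv2.imread('pics/w5.png')
cv2.imwrite('pics/side2.png',snapshot('side')[:,:,::-1]);b=cv2.imread('pics/side2.png')
c=np.zeros((600,800,3),np.uint8)
c[:600,:480]=cv2.resize(im[100:350,220:420],(480,600),interpolation=2)
c[:480,480:]=cv2.resize(b[120:240,225:305],(320,480),interpolation=2)
cv2.imwrite('pics/crop3.png',c)
o=get_obs();T=otool(o)@TS;print('stud fix',fl(T[:3,3]))
E
```

```text
clock: 7.8
tcp_pos: [0.4423, -0.0017, 0.1202]
orientation: [-3.14, 0.568, 0.184]
wrist_force: [-0.0, -1.1, -1.4]
gripper_width: 0.0128
gripper_force: 78.2
stud fix [-39.9    0.8   45.14]
```

View pics/crop3.png

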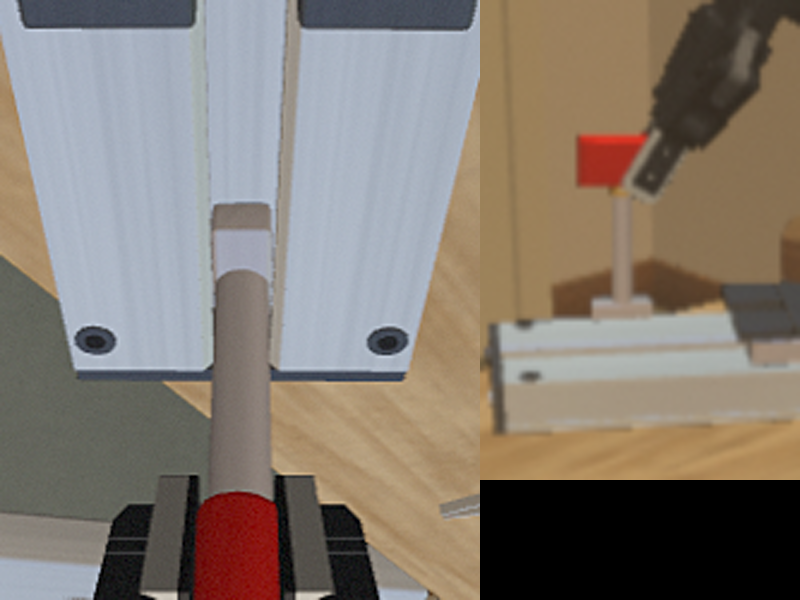

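The side crop shows the stud upright. In the wrist crop the head (centre about 241) sits roughly 1 mm left of the slot centre (about 246), so I shift 1 mm along +y and lower it.

```bash
python3 -m inch '[0,1,0,0,0,0, 3.2,0,5.06,0,0,0, 3.2,0,5.06,0,0,0, 3.2,0,5.06,0,0,0, 0,0,0,0,0,0]'; python3 -m inch '[3.2,0,5.06,0,0,0, 3.2,0,5.06,0,0,0, 3.2,0,5.06,0,0,0, 0,0,0,0,0,0, 0,0,0,0,0,0]'; python3 - <<'E'
from h import *
o=get_obs();T=otool(o)@TS;print('stud fix',fl(T[:3,3]))
E
```

```text
clock: 8.4
tcp_pos: [0.4416, -0.0026, 0.1012]
orientation: [-3.139, 0.569, 0.184]
wrist_force: [-0.2, -0.6, -1.8]
gripper_width: 0.0129
gripper_force: 78.3
clock: 8.9
tcp_pos: [0.4423, -0.0027, 0.0843]
orientation: [-3.14, 0.567, 0.184]
wrist_force: [-0.9, 0.5, -0.6]
gripper_width: 0.0128
gripper_force: 78.3
stud fix [-40.83   0.11   8.47]
```

```bash
python3 -m inch '[0.54,0,0.84,0,0,0, 0.54,0,0.84,0,0,0, 0,0,0,0,0,0, 0,0,0,0,0,0]';  python3 -m inch '[0,0,0,0,0,0, 0,0,0,0,0,0, 0,0,0,0,0,0, 0,0,0,0,0,0, 0,0,0,0,0,0, 0,0,0,0,0,0, 0,0,-8,0,0,0, 0,0,-16,0,0,0, 0,0,-20,0,0,0, 0,0,-20,0,0,0, 0,0,-20,0,0,0, 0,0,0,0,0,0]' 50; python3 - <<'E'
from h import *
b=snapshot('side')[:,:,::-1];a=snapshot('scene')[:,:,::-1]
c=np.zeros((480,800,3),np.uint8)
c[:480,:320]=cv2.resize(b[120:240,225:305],(320,480),interpolation=2)
c[:360,320:]=cv2.resize(a[150:240,170:290],(480,360),interpolation=2)
cv2.imwrite('pics/crop4.png',c);print(get_obs()['joints'])
E
```

```text
clock: 9.3
tcp_pos: [0.4425, -0.0027, 0.0825]
orientation: [-3.14, 0.567, 0.184]
wrist_force: [0.1, 0.0, -1.1]
gripper_width: 0.0127
gripper_force: 78.3
clock: 10.5
tcp_pos: [0.4895, 0.0053, 0.1559]
orientation: [3.14, 0.561, 0.183]
wrist_force: [-0.1, 0.6, 0.0]
gripper_width: 0.0501
gripper_force: 0.0
[-0.13177371  0.46046499  1.4812881  -0.1686822   1.74150222  1.27322376]
```

View pics/crop4.png

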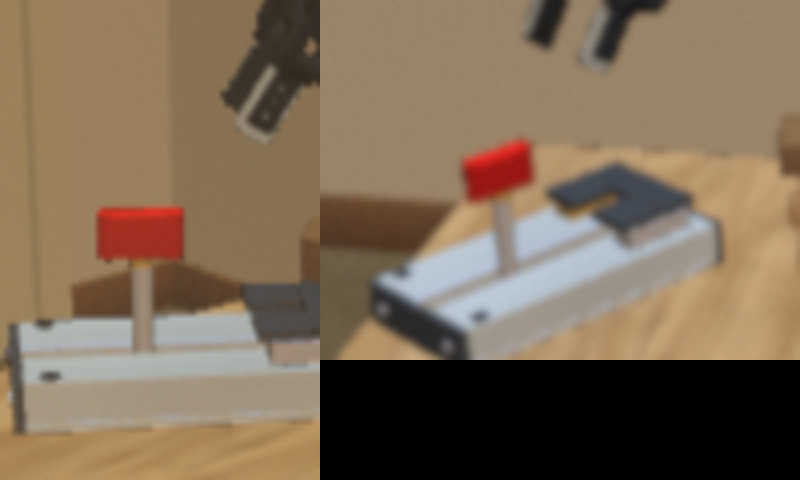

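The stud stands upright in the slot, short of the fork, wing lengthwise, let go. Next is the vertical regrasp.

```bash
python3 - <<'E'
from h import *
s,d=cam('scene'),cam('side')
p=tri((s,(214.5,192.5)),(d,(260.3,178.3)));print('wing tri',p,fl(p))
W=F([-.0408,0,.095]);Rt=tool([0,0,-1],[np.cos(fy),np.sin(fy),0])
c=rowfor(W+[0,0,.055-.019],Rt,8);rowfor(W-[0,0,.019],Rt,6,cur=c)
E
```

```text
wing tri [0.43584736 0.00188342 0.09538564] [-33.72   7.41  95.39]
N 8 mm [-6.09  0.21  4.97] 7.9 rad [-0.0001  0.0708  0.0002] deg/row 4.06
N 6 mm [0.   0.   9.17] 9.2 rad [0. 0. 0.] deg/row 0.0
```

```bash
python3 -m inch '[-6.1,0.2,5,0,0.0708,0, -6.1,0.2,5,0,0.0708,0, -6.1,0.2,5,0,0.0708,0, -6.1,0.2,5,0,0.0708,0, -6.1,0.2,5,0,0.0708,0, -6.1,0.2,5,0,0.0708,0, -6.1,0.2,5,0,0.0708,0, -6.1,0.2,5,0,0.0708,0, 0,0,0,0,0,0, 0,0,0,0,0,0]'; python3 look.py w6; python3 - <<'E'
from h import *
import json
o=json.load(open('pics/w6.json'));w=cam('wrist',o);print(o)
im=cv2.imread('pics/w6.png');m=((im[:,:,2]>100)&(im[:,:,1]<70)&(im[:,:,0]<70)).astype(np.uint8)
n,l,st,ce=cv2.connectedComponentsWithStats(m);i=1+st[1:,4].argmax();print(st[i],ce[i])
top=F([-.0408,0,.109]);R_=R.from_euler('z',fy).apply
print('pred top centre, ends',proj(w,[top,top+R_([.025,0,0]),top-R_([.025,0,0]),top+R_([.0,.007,0])]).round(1))
u0,v0,ww,hh=st[i][:4]
print('mid by width', fl(onz(w,(u0+ww/2,v0+hh/2),.109)))
ys,xs_=np.nonzero(l==i)
for v in range(v0,v0+hh,max(1,hh//6)): q=xs_[ys==v];print(v,q.min(),q.max())
E
```

```text
clock: 11.6
tcp_pos: [0.4292, -0.0067, 0.1304]
orientation: [-3.14, 0.003, 0.182]
wrist_force: [0.4, 0.7, 0.4]
gripper_width: 0.0499
gripper_force: 0.0
{'tcp_pos': [0.4292184877130122, -0.006682520082873828, 0.13038662190394953], 'orientation': [-3.1400824999578623, 0.0026106749152035036, 0.18216105801511695], 'joints': [-0.29874155228975746, -0.12206576026666395, 2.0906242553299994, 0.00014215890312506592, 1.176047293730027, 1.089840819072302]}
[ 296  217   32  112 2871] [311.58690352 274.64890282]
pred top centre, ends [[317.  292.7]
 [317.  242.3]
 [317.  338.6]
 [302.1 292.7]]
mid by width [-30.74   2.3  109.  ]
217 312 315
235 304 326
253 298 326
271 297 325
289 297 324
307 296 324
325 301 318
```

```bash
python3 -m inch '[5,-2.5,0,0,0,0, 0,0,9,0,0,0, 0,0,9,0,0,0, 0,0,9,0,0,0, 0,0,9,0,0,0, 0,0,9,0,0,0, 0,0,8,0,0,0, 0,0,0,0,0,0, 0,0,0,0,0,0]'; python3 -m inch '[0,0,0,0,0,0, 0,0,0,0,0,0, 0,0,0,0,0,0, 0,0,0,0,0,0, 0,0,0,0,0,0, 0,0,0,0,0,0, 0,0,0,0,0,0]' 5 60;python3 - <<'E'
from h import *
o=get_obs();print(o['joints'],fl(np.array(o['tcp_pos'])))
E
```

```text
clock: 12.55
tcp_pos: [0.4343, -0.0033, 0.0778]
orientation: [-3.14, 0.001, 0.183]
wrist_force: [0.6, 0.3, 0.3]
gripper_width: 0.0495
gripper_force: 0.0
clock: 13.25
tcp_pos: [0.4349, -0.0033, 0.0784]
orientation: [-3.141, -0.0, 0.183]
wrist_force: [-0.7, 0.6, 5.4]
gripper_width: 0.0129
gripper_force: 59.2
[-2.87648363e-01 -2.20015114e-02  2.11385339e+00  9.88535402e-04
  1.04970185e+00  1.09973055e+00] [-35.63   2.44  78.44]
```

```bash
python3 -m inch '[0,0,-1.5,0,0,0, 0,0,-1.3,0,0,0, 0,0,0,0,0,0, 0,0,0,0,0,0]'; python3 -m inch '[5,0,0,0,0,0, 7,0,0,0,0,0, 7,0,0,0,0,0, 7,0,0,0,0,0, 7,0,0,0,0,0, 5,0,0,0,0,0, 0,0,0,0,0,0, 0,0,0,0,0,0]'
```

```text
clock: 13.65
tcp_pos: [0.434, -0.0032, 0.0804]
orientation: [-3.14, 0.001, 0.183]
wrist_force: [-0.4, -0.1, -1.7]
gripper_width: 0.013
gripper_force: 58.4
clock: 14.45
tcp_pos: [0.4716, 0.0037, 0.0805]
orientation: [-3.14, 0.001, 0.183]
wrist_force: [0.2, -1.5, -0.9]
gripper_width: 0.0133
gripper_force: 58.4
```

```bash
python3 -m inch '[6,0,0,0,0,0, 6,0,0,0,0,0, 6,0,0,0,0,0, 6,0,0,0,0,0, 6,0,0,0,0,0, 6,0,0,0,0,0, 0,0,0,0,0,0, 0,0,0,0,0,0]'; python3 - <<'E'
from h import *
im=snapshot('wrist')[:,:,::-1];b=snapshot('side')[:,:,::-1];a=snapshot('scene')[:,:,::-1]
c=np.zeros((600,800,3),np.uint8)
c[:360,:480]=cv2.resize(im,(480,360))
c[360:600,:480]=cv2.resize(a[165:245,170:330],(480,240),interpolation=2)
c[:480,480:]=cv2.resize(b[120:240,245:325],(320,480),interpolation=2)
cv2.imwrite('pics/crop5.png',c);o=get_obs();print(fl(np.array(o['tcp_pos'])))
E
```

```text
clock: 15.25
tcp_pos: [0.5071, 0.0102, 0.0806]
orientation: [-3.14, 0.001, 0.183]
wrist_force: [1.3, 0.6, -2.2]
gripper_width: 0.013
gripper_force: 58.4
[37.63  2.74 80.57]
```

View pics/crop5.png

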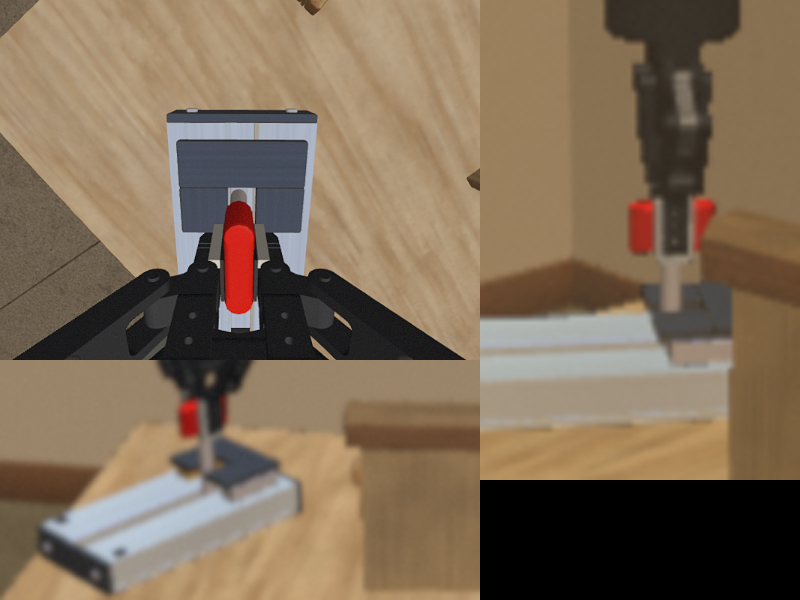

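The stud is upright inside the fork, its shank at (238,195) just short of the fork bottom at (242,187). I creep until it touches.

```bash
python3 -m inch '[2,0,0,0,0,0, 2,0,0,0,0,0, 2,0,0,0,0,0, 0,0,0,0,0,0]'; python3 -m inch '[1,0,0,0,0,0, 1,0,0,0,0,0, 1,0,0,0,0,0, 0,0,0,0,0,0]'
```

```text
clock: 15.8
tcp_pos: [0.5134, 0.0113, 0.0808]
orientation: [-3.141, 0.0, 0.183]
wrist_force: [0.6, -0.2, -1.7]
gripper_width: 0.0136
gripper_force: 58.4
clock: 16.2
tcp_pos: [0.5161, 0.0118, 0.0807]
orientation: [-3.141, 0.0, 0.183]
wrist_force: [-0.2, -0.1, -1.0]
gripper_width: 0.0129
gripper_force: 58.4
```

```bash
python3 -m inch '[1,0,0,0,0,0, 1,0,0,0,0,0, 1,0,0,0,0,0, 1,0,0,0,0,0, 0,0,0,0,0,0]'; python3 -m inch '[1,0,0,0,0,0, 1,0,0,0,0,0, 1,0,0,0,0,0, 0,0,0,0,0,0]'
```

```text
clock: 16.7
tcp_pos: [0.5199, 0.0126, 0.0806]
orientation: [-3.141, 0.001, 0.183]
wrist_force: [-0.4, 0.5, -2.1]
gripper_width: 0.0132
gripper_force: 58.4
clock: 17.1
tcp_pos: [0.5207, 0.0129, 0.08]
orientation: [-3.14, 0.006, 0.184]
wrist_force: [-6.5, -2.6, 3.1]
gripper_width: 0.0126
gripper_force: 59.1
```

```bash
python3 -m inch '[-1.5,0,0,0,0,0, -1,0,0,0,0,0, 0,0,0,0,0,0, 0,0,0,0,0,0]'; python3 look.py w7; python3 - <<'E'
from h import *
im=cv2.imread('pics/w7.png')
m=((im[:,:,2]>90)&(im[:,:,1]<70)&(im[:,:,0]<70))
v=np.nonzero(m[:,314:323].any(1))[0];print(v.min(),v.max(), [(k,int(im[k,318,2])) for k in range(v.min()-2,v.max()+4,4)])
K,d,Rm,t=cam('wrist',get_obs());c=get_calibration('wrist');Ti=np.linalg.inv(c['T_tool_cam']);C=(c['mtx'],d,Ti[:3,:3],Ti[:3,3])
for e in (-6,-3,0,3,6):
  for dz in (0,3):
    z=-.019-dz*1e-3; print(e,dz,proj(C,[[e*1e-3+.025,0,z-.014],[e*1e-3-.025,0,z-.014],[e*1e-3+.025,0,z+.014]])[:,1].round(1))
E
```

```text
clock: 17.5
tcp_pos: [0.5201, 0.0127, 0.0804]
orientation: [-3.14, 0.001, 0.183]
wrist_force: [-2.3, -0.2, -3.2]
gripper_width: 0.0133
gripper_force: 58.3
268 418 [(266, 67), (270, 102), (274, 105), (278, 107), (282, 111), (286, 114), (290, 114), (294, 114), (298, 138), (302, 210), (306, 209), (310, 210), (314, 209), (318, 210), (322, 209), (326, 210), (330, 210), (334, 208), (338, 210), (342, 211), (346, 210), (350, 210), (354, 209), (358, 209), (362, 209), (366, 210), (370, 209), (374, 210), (378, 208), (382, 209), (386, 210), (390, 209), (394, 209), (398, 209), (402, 210), (406, 210), (410, 208), (414, 208), (418, 211)]
-6 0 [318.6 438.5 281.6]
-6 3 [323.6 445.2 284.9]
-3 0 [310.3 432.2 274.5]
-3 3 [315.1 438.8 277.7]
0 0 [301.9 425.8 267.3]
0 3 [306.5 432.3 270.4]
3 0 [293.3 419.3 260.1]
3 3 [297.8 425.7 263. ]
6 0 [284.6 412.7 252.7]
6 3 [288.9 419.  255.5]
```

```bash
python3 -m inch '[-1,0,0,0,0,0, 0,0,0,0,0,-0.1, 0,0,0,0,0,-0.13, 0,0,0,0,0,-0.13, 0,0,0,0,0,-0.13, 0,0,0,0,0,-0.13, 0,0,0,0,0,-0.13]';  python3 -m inch '[0,0,0,0,0,-0.13, 0,0,0,0,0,-0.13, 0,0,0,0,0,-0.13, 0,0,0,0,0,-0.13, 0,0,0,0,0,-0.13, 0,0,0,0,0,-0.13, 0,0,0,0,0,-0.04, 0,0,0,0,0,0, 0,0,0,0,0,0]'
```

```text
clock: 18.25
tcp_pos: [0.5202, 0.0122, 0.0812]
orientation: [3.141, -0.001, 0.938]
wrist_force: [-1.1, -1.1, -1.6]
gripper_width: 0.013
gripper_force: 58.5
clock: 19.15
tcp_pos: [0.5201, 0.0124, 0.0811]
orientation: [3.141, -0.001, 1.752]
wrist_force: [-0.2, 0.9, -1.7]
gripper_width: 0.0132
gripper_force: 58.5
```

```bash
python3 -m inch '[0,0,1,0,0,0, 0,0,1,0,0,0, 0,0,0.8,0,0,0, 0,0,0,0,0,0, 0,0,0,0,0,0]'
```

```text
clock: 19.65
tcp_pos: [0.5198, 0.0124, 0.0785]
orientation: [3.142, -0.001, 1.753]
wrist_force: [-1.8, -0.1, 6.4]
gripper_width: 0.013
gripper_force: 59.3
```

```bash
python3 -m inch '[0,0,-0.3,0,0,0, 0,0,0,0,0,0, 0,0,0,0,0,0, 0,0,0,0,0,0, 0,0,0,0,0,0, 0,0,0,0,0,0]' 45; python3 -m inch '[0,0,-8,0,0,0, 0,0,-15,0,0,0, 0,0,-20,0,0,0, 0,0,-20,0,0,0, 0,0,-20,0,0,0, 0,0,-20,0,0,0, 0,0,0,0,0,0, 0,0,0,0,0,0]'; python3 look.py w8; python3 - <<'E'
from h import *
im=cv2.imread('pics/w8.png');b=snapshot('side')[:,:,::-1];a=snapshot('scene')[:,:,::-1]
c=np.zeros((600,800,3),np.uint8)
c[:360,:480]=cv2.resize(im,(480,360))
c[360:600,:480]=cv2.resize(a[165:245,170:330],(480,240),interpolation=2)
c[:480,480:]=cv2.resize(b[120:240,245:325],(320,480),interpolation=2)
cv2.imwrite('pics/crop6.png',c)
E
```

```text
clock: 20.25
tcp_pos: [0.5194, 0.0124, 0.0781]
orientation: [-3.141, -0.001, 1.753]
wrist_force: [0.3, 0.1, -0.0]
gripper_width: 0.0453
gripper_force: 0.0
clock: 21.05
tcp_pos: [0.5196, 0.0123, 0.1813]
orientation: [3.141, -0.001, 1.753]
wrist_force: [-0.5, -0.2, -0.4]
gripper_width: 0.045
gripper_force: 0.0
```

View pics/crop6.png

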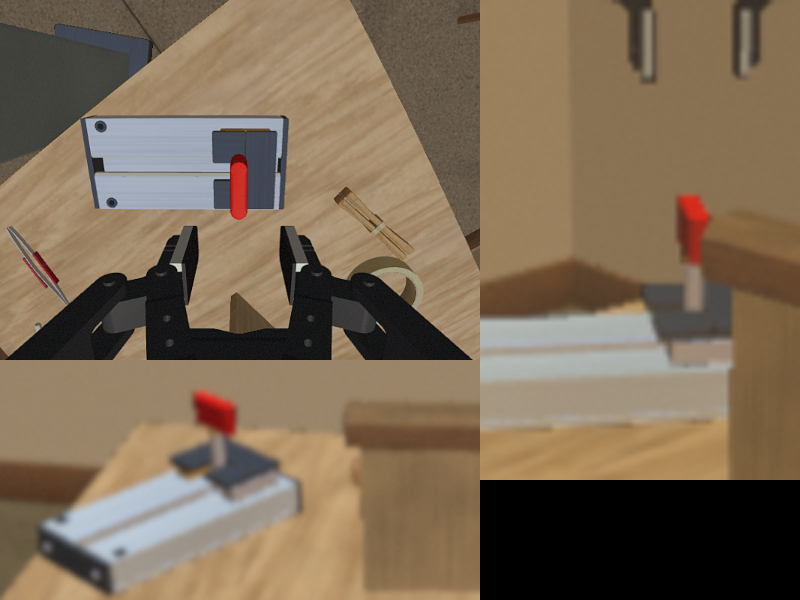

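The stud stands upright at the fork's bottom, with the wing at (239,187) square across the slot and the gripper clear. Handing in.

```bash
python3 -c "
from cell import *
print(close_job())"
```

```text
the job is handed in; nothing more can be done
None
```

I stood the stud in the slot, slid it home into the fork, quarter-turned it until the wing was square, let go and handed the job in at about 21 s; no verdict came back.

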